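# Lock the spool onto the light-box turntable with the bayonet cap and hold it

## Robot

A 7-joint arm with a two-finger parallel gripper is mounted at the origin on the work surface. World frame = base frame: x ahead of the robot, y to its left, z up, the work surface at z = 0. Lengths are in m, angles in rad, forces in N, time in s.
With the tool pointing down it reaches from about 0.425 to 0.925 m from the base axis. Payload 6.8 kg.
Tool frame: the origin (TCP) lies on the centre line of the jaws, within the pads' length; the fingertips stand 19 mm ahead of it and the grasp point (between the pads) is the TCP (tcp_to_tips is the distance from the TCP to the fingertips, in m); x points along the fingers, y is the direction in which the jaws open and shut, and the axes are right-handed (so a half turn about x gives the same grasp; the last joint's range is limited). The gripper opens to 85 mm and grips with 20 to 120 N. Pads are 22 mm wide; open, the fingers measure 114 mm over their backs; the gripper's body (76 mm by 85 mm) begins 54 mm behind the grasp point. The pads swing forward as they close: fully open they stand 13 mm farther back than shut.
Start: joints at [1.233, 0.477, 0.022, 1.555, -0.011, 1.109, -0.083], TCP at [0.154, -0.657, 0.25] pointing down, gripper open.
Joint ranges: [-2.96, 2.96], [-0.34, 2.1], [-1.41, 1.46], [0.24, 2.44], [-1.37, 4.51], [0.17, 1.92], [-2.96, 2.96]. Speed limits (rad/s): [2.39, 2.39, 3.14, 3.14, 3.14, 3.14, 3.14].

## Interface

Orientations are given as a unit quaternion [w, x, y, z].
In Python, from station import get_obs, read_camera, hand_in, spot_in, cut_out, tcp_to_tips gives the robot as it stands.
- The arm moves only by the shell command python3 -m jog 'ROWS' [FORCE]. ROWS is JSON, a list of rows, each an object of numbers: "gripper": the closure, from 0 (fully open) to 1 (shut); "dx", "dy", "dz": the shift along the world's x, y, z in m; "rx", "ry", "rz": the turn, a rotation vector about the world's x, y, z in degrees. In form: [{"gripper": .., "dx": .., "dy": .., "dz": .., "rx": .., "ry": .., "rz": ..}, ...]. A call has 1 to 10 rows; each row is the pose to reach, as a shift and turn from the pose commanded when the call began; what a row does not reach only later rows make up. A row lasts 1/10 s, in which the tool goes at most 50 mm and 8.59 degrees, less where a joint would pass 70% of its speed; a pose out of reach is approached as far as the arm can. A call with a gripper value outside its range is refused whole. The fingers move at their own pace and stop on an object; FORCE is the grip in N (left out, the last holds). Time passes only in rows, so rows that repeat a pose let the fingers close. It gives the time, the measured TCP pose, the force and the opening at its end, in the units of the state.
- get_obs(): the state, without advancing time (a new reading comes with each control period).
- read_camera(name): name is "scene" or "top"; returns a dict with "pixels" (420x560x3 uint8, blue, green, red), "range_z" (420x560 float32, m along the optical axis (not along the pixel's ray), 0 where there is no reading), "camera_matrix" (3x3 intrinsics, pixels), "cam_to_world" (4x4, takes a point from camera to world coordinates). Camera axes: x right, y down, z forward; pixel columns grow to the right and rows downward; lengths in m; the calibration is good to about 2 mm. A picture is of the moment at which its call begins.
- hand_in(): hands the job in, once; it reports no verdict.
Trained networks look in the newest picture that a camera, given by its name, has taken for a name from the list of things; names that differ only in an ending like _2 or _b are one class to them, and where a whole thing is asked for, a point or a joint stands for the part that bears it (a point fixed in the world has none). Each returns a list of dicts, best first, with "conf" (0 to 1); they miss things now and then, are a little off and sometimes report something else, mostly with a low value. They report only what shows in the picture. A call takes as long as a camera call. They do not tell look-alikes from the thing itself.
- spot_in(camera, label): "box" ([centre column, centre row, width, height] in pixels, round what is visible of it).
- cut_out(camera, label): "mask" (420x560 bool, what is visible of it) and "box" ([centre column, centre row, width, height] in pixels, round what is visible of it).
The state is a dict: "t": time; "q": joint angles; "joint_vel": joint speeds; "joint_torque": joint torques, N m; "eef_pos": TCP position; "tool_rot": TCP orientation; "contact_force": force on the tool from outside, world axes, zero at the start; "torque": the same for the moment, N m; "gripper_width": opening from 0.0 (shut) to 1.0 (fully open).
Only numpy, scipy, OpenCV 4.12 (cv2) and the standard library are available. Lean on these libraries where they do the work, as an engineer would, in place of code of your own. Each camera call takes 0.05 s, during which the arm holds its last target. There are 200 camera calls.

## Task

Take the red-handled bayonet cap out of its rubber parking ring, set it into the hub in the middle of the spool with its two pins in the two notches, push it fully down against the spring and, still pushing, turn it a quarter turn clockwise (seen from above) against its return spring until it stops. The hub's catch is broken and the cap would spring back, so finish while still gripping it, pressed fully down and fully turned: do not let go. Keep the gripper and the cap off the cracked glass of the light box and leave the other things on the table where they are.

Things in the scene. Friction and masses are not known exactly. Their poses are not given: they have to be found in the camera images.
- cap: Bayonet lock cap, about 110 g, 56 mm tall, upright in the parking ring. Origin on its axis at its bottom, z up. Steel foot and 26 mm stem (z 0 to 26 mm, a 7 mm wide slot along x under the foot), black disc 76 mm across (z 26 to 30 mm), red grip bar on top. Bar, pins and two white dashes on the disc all lie along x; half a turn makes no difference.
- cap_grip (a point): Middle of the cap's red grip bar, on its axis 43 mm above the cap's origin: bar 44 mm long along x, 16 mm wide along y, 26 mm tall (30 to 56 mm above the origin).
- cap_pins (a point): On the cap's axis, 10 mm above its origin, where two round brass pins of 7 mm diameter stick out along x, reaching 21 mm either side.
- park: Black rubber parking ring, fixed on the table, 68 mm outside diameter, 49 mm bore, 25 mm tall, origin at its centre on the table. The cap stands loosely in it on the table; lift it straight up at least 30 mm to clear.
- turntable: Dark round turntable on the light box, 220 mm diameter, 10 mm thick, braked (does not turn). Origin at the centre of its underside, 45 mm above the table. Its x axis lies along the two hub notches, as do two white lines on its rim outside the spool; half a turn makes no difference. An aluminium hub of 64 mm diameter stands at its centre.
- hub_mouth (a point): Centre of the hub's mouth, level with the top of its lip, 41 mm above the turntable's origin, 86 mm above the table; axes as the turntable. Lip 5 mm thick, round bore about 31 mm, two notches along x 11 mm wide reaching 25.5 mm from the axis, each with a white mark at its end. With the cap fully down its disc is 4 mm above the lip.
- hub_plate (a point): Top of the sprung plate inside the hub, on the axis, 13 mm below hub_mouth at rest; it moves with the plate. The cap's foot rests on it; a blade on it (20 x 4 mm, 5 mm tall, along the notches at rest) enters the foot's slot. With the pins in the notches push the plate 9 mm down (cap origin 22 mm below hub_mouth); only after about 5.5 mm are the pins under the lip and free to turn.
- plunger (a joint): Push of the sprung plate, m: 0 at rest, 0.009 fully down; the spring resists with 3.5 N rising to 9.8 N and lifts it again.
- key (a joint): Turn of the plate and its blade, rad: 0 at rest, growing clockwise seen from above, stop at 1.36. The blade has about 0.14 rad play in the cap's slot, so the cap turns about 1.5 rad to the stop. A return spring of 0.015 rising to 0.083 N m turns it back when let go.
- lightbox: Grey light box with a cracked glass top, fixed, 250 mm (x) by 360 mm (y), 45 mm tall, origin at the centre of its underside; the turntable is at its middle.
- spool: Matte aluminium 35 mm film spool, loose, 150 mm diameter, 33 mm tall, lying on the turntable around the hub (top 2 mm above the hub's lip), bore 69 mm; origin at the centre of its underside.
- roller: Brass sync roller, loose, standing upright, 42 mm diameter, 38 mm tall, origin at the centre of its underside. It and the parking ring may have exchanged places.
- leader_case: Green plastic leader case, loose, 80 x 150 x 28 mm, lying flat beyond the light box, origin at the centre of its underside.
- bone_folder: Smooth cream bone folder, loose, 150 x 22 x 5 mm, lying flat on the right side, origin under its middle, long axis x.
- loupe: Black magnifier, loose, 48 mm diameter, 48 mm tall, on the left, origin at the centre of its underside.
- cement_jar: Small amber jar, loose, 48 mm diameter, 65 mm tall, on the left, origin at the centre of its underside.
Not all that is in view belongs to the job. What is shaped like the cap but blue or purple is not meant.

How it is judged:
By the outcome, as a careful person would: the job done as asked, in the order asked, and still so for the second after the job is handed in, while the arm keeps its last pose, push and grip.
It also fails if it takes over 45 s, if anything falls off the work surface, if the arm or the gripper's body presses on something with over 40 N, if the wrist force passes 120 N, or if a joint passes its speed limit or range.

## Working session

There is one attempt and no reset: what is moved stays moved. The work goes in short steps, Python scripts to look and compute and a shell command to move; the robot and the scene stay as the last step left them, time stands still between calls to the robot, and variables do not carry over. Pictures are saved under pics/ and viewed, about 8 in all and at most 12, crops included, and the job is handed in when it is done.

```bash
ls; mkdir -p pics
cat > h.py <<'E'
import numpy as np, cv2
from station import *
def w(c,u,v,z=None):
    K=c["camera_matrix"];T=c["cam_to_world"]
    d=np.array([(u-K[0,2])/K[0,0],(v-K[1,2])/K[1,1],1.])
    if z is None: return T[:3,:3]@(d*c["range_z"][int(v),int(u)])+T[:3,3]
    r=T[:3,:3]@d; return T[:3,3]+r*(z-T[2,3])/r[2]
def cloud(c):
    K=c["camera_matrix"];T=c["cam_to_world"];v,u=np.mgrid[:420,:560];Z=c["range_z"]
    P=np.stack([(u-K[0,2])/K[0,0]*Z,(v-K[1,2])/K[1,1]*Z,Z],-1)
    return P@T[:3,:3].T+T[:3,3]
E
python3 - <<'E'
from h import *
ims=[]
for n in("top","scene"):
    c=read_camera(n);cv2.imwrite(f"pics/{n}0.png",c["pixels"]);P=cloud(c)
    print(n,c["cam_to_world"][:3,3].round(3),c["cam_to_world"][:3,:3].round(2).tolist(),c["camera_matrix"][0,0])
    for l in("cap","park","turntable","roller","spool","lightbox"):
        for o in cut_out(n,l)[:4]:
            m=o["mask"]&(c["range_z"]>0);q=P[m]
            print(l,round(o["conf"],2),np.round(o["box"]).tolist(),np.median(q,0).round(3) if len(q) else None,q[:,2].max().round(3) if len(q) else None)
s=get_obs();print({k:np.round(s[k],3) for k in s})
E
```

```text
pics
top [3.230e-01 1.000e-03 1.577e+00] [[-0.01, -0.99, 0.16], [-1.0, 0.01, 0.0], [-0.01, -0.16, -0.99]] 471.4877942913546
cap 0.96 [328.0, 202.0, 18.0, 25.0] [ 0.61  -0.142  0.031] 0.064
cap 0.76 [375.0, 270.0, 25.0, 24.0] [ 0.381 -0.276  0.032] 0.066
cap 0.75 [392.0, 189.0, 19.0, 25.0] [ 0.65  -0.355  0.032] 0.065
cap 0.66 [374.0, 240.0, 24.0, 23.0] [ 0.496 -0.282  0.031] 0.065
turntable 0.79 [247.0, 230.0, 70.0, 64.0] [0.527 0.13  0.056] 0.096
turntable 0.45 [143.0, 210.0, 19.0, 19.0] [0.593 0.476 0.062] 0.072
roller 0.5 [362.0, 199.0, 12.0, 12.0] [ 0.62  -0.245  0.038] 0.048
spool 0.79 [244.0, 226.0, 48.0, 48.0] [0.531 0.13  0.088] 0.099
lightbox 0.94 [246.0, 230.0, 115.0, 77.0] [0.521 0.126 0.044] 0.061
scene [ 1.095 -0.605  0.982] [[0.76, 0.48, -0.43], [0.65, -0.57, 0.5], [-0.0, -0.66, -0.75]] 473.6484235559046
cap 0.97 [204.0, 338.0, 33.0, 30.0] [ 0.658 -0.359  0.031] 0.061
cap 0.95 [182.0, 276.0, 30.0, 29.0] [ 0.503 -0.289  0.031] 0.06
cap 0.8 [154.0, 251.0, 32.0, 28.0] [ 0.39  -0.281  0.031] 0.061
cap 0.71 [258.0, 264.0, 31.0, 24.0] [ 0.617 -0.147  0.031] 0.061
park 0.41 [1
[... 268 characters left out ...]
.0, 135.0, 21.0, 25.0] [0.606 0.471 0.041] 0.068
lightbox 0.6 [302.0, 196.0, 151.0, 122.0] [0.584 0.028 0.043] 0.051
lightbox 0.45 [347.0, 124.0, 18.0, 20.0] [0.465 0.443 0.031] 0.051
{'t': np.float64(0.7), 'q': array([ 1.233,  0.477,  0.022,  1.555, -0.011,  1.109, -0.083]), 'joint_vel': array([ 0.002,  0.001, -0.001, -0.001,  0.001, -0.   , -0.   ]), 'joint_torque': array([-0.0000e+00, -5.9617e+01,  1.6060e+00, -2.8150e+01,  1.2000e-02,
        2.0000e-03,  0.0000e+00]), 'eef_pos': array([ 0.154, -0.657,  0.25 ]), 'tool_rot': array([ 0.081,  0.702,  0.081, -0.702]), 'contact_force': array([1.021, 0.128, 0.233]), 'torque': array([ 0.046, -0.016, -0.012]), 'gripper_width': np.float64(1.002)}
```

Run:
```python
import cv2,numpy as np
a=cv2.imread("pics/top0.png")[165:295,305:415];b=cv2.imread("pics/scene0.png")[225:365,130:290]
f=lambda i,w,h:cv2.resize(i,(w,h),interpolation=cv2.INTER_CUBIC)
cv2.imwrite("pics/c1.png",np.hstack([f(a,330,390),f(b,446,390)]))
```

```text
(no output)
```

View pics/c1.png

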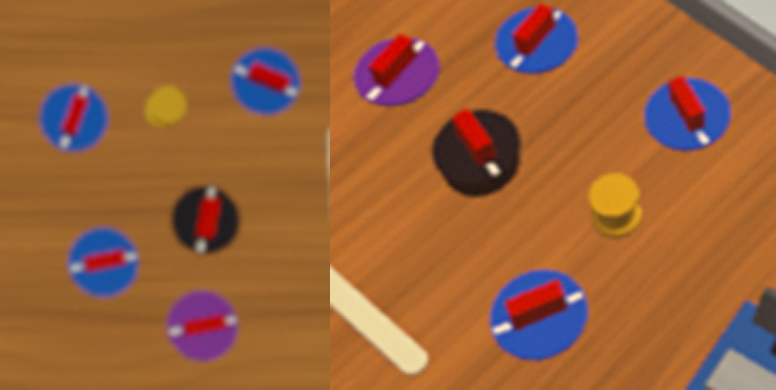

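View pics/top0.png

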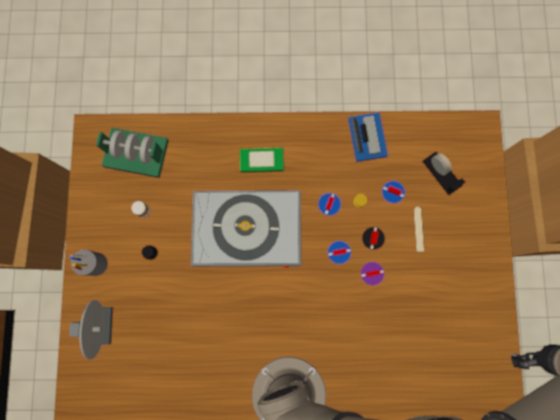

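The crops show five cap-shaped things in the top view: blue (329,204), blue (393,191), blue (340,252), purple (372,273) and black-disc (374,238). The black disc with the red bar is the cap. The roller is at (361,200). Next I measure the pose of the cap and of the hub.

Run:
```python
from h import *
for n,uv in(("top",(374,238)),("scene",(182,276))):
    c=read_camera(n);P=cloud(c);h=cv2.cvtColor(c["pixels"],cv2.COLOR_BGR2HSV).astype(int);u0,v0=uv
    V,U=np.mgrid[:420,:560];near=(abs(U-u0)<22)&(abs(V-v0)<22)
    c0=w(c,u0,v0,.03)
    nearw=np.hypot(P[...,0]-c0[0],P[...,1]-c0[1])<.06
    red=near&nearw&((h[...,0]<8)|(h[...,0]>172))&(h[...,1]>170)&(h[...,2]>90)
    blk=near&(h[...,2]<60)
    white=near&nearw&(h[...,1]<90)&(h[...,2]>120)
    q=P[red&(P[...,2]>.045)]
    print(n,"red",len(q),q.mean(0).round(4),q[:,2].max().round(4))
    xy=np.array([w(c,a,b,.056)[:2] for b,a in np.argwhere(red)]);
    (cx,cy),_,_,=cv2.fitEllipse(np.float32(np.argwhere(blk)[:,::-1])) if blk.sum()>5 else ((0,0),0,0)
    e=np.linalg.eigh(np.cov(q[:,:2].T))[1][:,1];print(" red ang",np.degrees(np.arctan2(e[1],e[0])),"mid by ray",xy.mean(0).round(4))
    nl,lab,st,ce=cv2.connectedComponentsWithStats(white.astype(np.uint8))
    for i in range(1,nl):print("  white",st[i,4],ce[i].round(1),w(c,*ce[i],.030).round(4))
    d=near&nearw&(red|blk|white);k,_=cv2.findContours(d.astype(np.uint8),0,1)
    k=max(k,key=len);pts=np.array([w(c,a,b,.030)[:2] for a,b in k[:,0]]);print(" disc",cv2.minEnclosingCircle(np.float32(pts*1000)))
    # turntable
    g=np.array([.53,.13]);r=np.hypot(P[...,0]-g[0],P[...,1]-g[1])
    sp=P[(r<.10)&(P[...,2]>.083)&(P[...,2]<.093)];
    print(" spool",len(sp),sp.mean(0).round(4),(sp.min(0)/2+sp.max(0)/2).round(4))
    wt=(r<.125)&(h[...,1]<60)&(h[...,2]>185)
    nl,lab,st,ce=cv2.connectedComponentsWithStats(wt.astype(np.uint8))
    for i in range(1,nl):
        if st[i,4]>2:print("  twhite",st[i,4],ce[i].round(1),w(c,*ce[i],.055).round(4),P[int(ce[i][1]),int(ce[i][0])].round(3))
    u,v=(246,227) if n=="top" else (304,184)
    cv2.imwrite(f"pics/tt_{n}.png",cv2.resize(c["pixels"][v-45:v+45,u-45:u+45],(390,390),interpolation=cv2.INTER_CUBIC))
cv2.imwrite("pics/tt.png",np.hstack([cv2.imread(f"pics/tt_{n}.png") for n in("top","scene")]))
```

```text
top red 72 [ 0.4948 -0.2837  0.056 ] 0.0695
 red ang 168.21908693703378 mid by ray [ 0.4954 -0.2827]
  white 10 [375.  228.2] [ 0.5283 -0.2918  0.03  ]
  white 10 [371.2 246.7] [ 0.4671 -0.277   0.03  ]
 disc ((497.5300598144531, -284.0716552734375), 36.450592041015625)
 spool 1380 [0.5327 0.1337 0.0881] [0.5331 0.1333 0.088 ]
scene red 126 [ 0.5007 -0.2855  0.0547] 0.0599
 red ang 167.61695906716062 mid by ray [ 0.5045 -0.2876]
  white 16 [188.1 285.1] [ 0.5262 -0.2906  0.03  ]
 disc ((501.6372985839844, -286.4720458984375), 44.49113082885742)
 spool 1561 [0.537  0.1328 0.0871] [0.5358 0.1347 0.0878]
  twhite 3 [289.7 155.7] [0.4357 0.1901 0.055 ] [0.425 0.199 0.045]
  twhite 1567 [304.4 177.8] [0.5257 0.1466 0.055 ] [0.537 0.13  0.077]
  twhite 3 [286. 157.] [0.4313 0.1789 0.055 ] [0.425 0.187 0.046]
  twhite 4 [311.5 168.5] [0.5177 0.1887 0.055 ] [0.535 0.162 0.087]
  twhite 576 [290.1 201.6] [0.553  0.0519 0.055 ] [0.552 0.053 0.055]
  twhite 19 [280.2 199.4] [0.5277 0.041  0.055 ] [0.525 0.043 0.053]
```

View pics/tt.png

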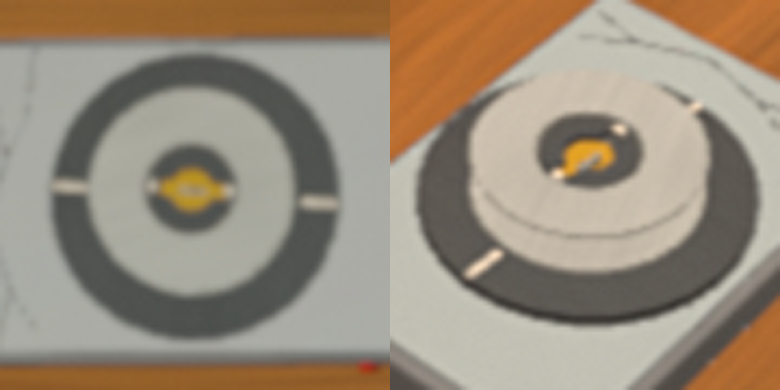

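The rim lines show at (217,225) and (274,229) in the top view and (281,200) and (330,164) in the scene view. The hub marks are at top (236,225) and (254,226), scene (298,179) and (312,169).

Run:
```python
from h import *
from scipy.spatial.transform import Rotation as R
import station
print("tips",tcp_to_tips() if callable(tcp_to_tips) else tcp_to_tips)
s=get_obs();print(R.from_quat(np.roll(s["tool_rot"],-1)).as_matrix().round(3).tolist())
pts={"top":[((217.2,225.2),.055),((274.4,228.6),.055),((236.1,225.2),.086),((254.1,226.1),.086)],
"scene":[((280.7,199.7),.055),((329.8,163.7),.055),((297.8,179.2),.086),((312.1,169),.086)]}
for n in pts:
    c=read_camera(n);b=c["pixels"].astype(float)
    X=[]
    for (u,v),z in pts[n]:
        V,U=np.mgrid[:420,:560];m=np.hypot(U-u,V-v)<4.5
        wt=m*np.clip(b[...,2]-b[...,0]*1.0-(4 if z<.06 else 15),0,None)*0
        g=b.min(2); wt=m*np.clip(g-np.percentile(g[m],60),0,None)
        x=(wt*U).sum()/wt.sum(),(wt*V).sum()/wt.sum()
        if z>.06 or n=="scene": x=(u,v)
        X.append(w(c,*x,z)[:2]); print(n,np.round(x,1),X[-1].round(4))
    for i in(0,2):
        d=X[i]-X[i+1];print(" mid",((X[i]+X[i+1])/2).round(4),"len",np.linalg.norm(d).round(4),"ang",np.degrees(np.arctan2(d[1],d[0])).round(1))
    P=cloud(c);h=P[...,2];g=np.array([.533,.133]);sp=(np.hypot(P[...,0]-g[0],P[...,1]-g[1])<.09)&(abs(h-.088)<.006)
    o=[]
    k,_=cv2.findContours(sp.astype(np.uint8),cv2.RETR_EXTERNAL,cv2.CHAIN_APPROX_NONE);k=max(k,key=len)
    q=np.float32([w(c,a,bb,.088)[:2]*1000 for a,bb in k[:,0]]);print(" spool circ",cv2.minEnclosingCircle(q),cv2.fitEllipse(q))
```

```text
tips 0.019
[[-0.0, 0.228, -0.974], [0.0, -0.974, -0.228], [-1.0, -0.0, 0.0]]
top [217.3 224.6] [0.5405 0.2263]
top [274.2 228.3] [0.527  0.0408]
top [236.1 225.2] [0.5339 0.1616]
top [254.1 226.1] [0.5305 0.1041]
 mid [0.5338 0.1335] len 0.186 ang 85.8
 mid [0.5322 0.1329] len 0.0576 ang 86.7
 spool circ ((533.3460083007812, 133.70828247070312), 74.72200775146484) ((533.18115234375, 133.73812866210938), (146.1405792236328, 146.64915466308594), 16.331602096557617)
scene [280.7 199.7] [0.5295 0.0409]
scene [329.8 163.7] [0.5453 0.2381]
scene [297.8 179.2] [0.5346 0.1057]
scene [312.1 169. ] [0.5394 0.1616]
 mid [0.5374 0.1395] len 0.1978 ang -94.6
 mid [0.537  0.1337] len 0.0561 ang -94.9
 spool circ ((536.2130126953125, 134.0897674560547), 75.27346801757812) ((535.9830932617188, 133.86312866210938), (147.1357879638672, 147.76622009277344), 63.62746810913086)
```

```bash
python3 -m jog '[{"gripper":0,"dx":0.345,"dy":0.372,"dz":-0.08,"rz":-25},{"gripper":0,"dx":0.345,"dy":0.372,"dz":-0.08,"rz":-25},{"gripper":0,"dx":0.345,"dy":0.372,"dz":-0.08,"rz":-25},{"gripper":0,"dx":0.345,"dy":0.372,"dz":-0.08,"rz":-25},{"gripper":0,"dx":0.345,"dy":0.372,"dz":-0.08,"rz":-25},{"gripper":0,"dx":0.345,"dy":0.372,"dz":-0.08,"rz":-25},{"gripper":0,"dx":0.345,"dy":0.372,"dz":-0.08,"rz":-25},{"gripper":0,"dx":0.345,"dy":0.372,"dz":-0.08,"rz":-25},{"gripper":0,"dx":0.345,"dy":0.372,"dz":-0.08,"rz":-25},{"gripper":0,"dx":0.345,"dy":0.372,"dz":-0.08,"rz":-25}]'
python3 - <<'E'
from h import *
print(get_obs()["q"].round(2))
E
```

```text
[ 1.23  0.48  0.02  1.56 -0.01  1.11 -0.08]$[0]: bad value
```

```bash
python3 -m jog '[{"gripper":0.0,"dx":0.03,"dy":0.03,"dz":0.0,"rx":0.0,"ry":0.0,"rz":-3.0}]'; echo; python3 -m jog 2>&1 | head
```

```text
t: 1.0
eef_pos: [0.1778, -0.6305, 0.2502]
tool_rot: [-0.06, -0.703, -0.058, 0.706]
contact_force: [0.6, -0.3, 0.4]
gripper_width: 0.999

invalid input
```

```bash
python3 -m jog '[{"gripper":0,"dx":0.03,"dy":0.033,"dz":-0.01,"rx":0,"ry":0,"rz":-3},{"gripper":0,"dx":0.06,"dy":0.066,"dz":-0.02,"rx":0,"ry":0,"rz":-6},{"gripper":0,"dx":0.09,"dy":0.099,"dz":-0.03,"rx":0,"ry":0,"rz":-9},{"gripper":0,"dx":0.12,"dy":0.132,"dz":-0.04,"rx":0,"ry":0,"rz":-12},{"gripper":0,"dx":0.15,"dy":0.165,"dz":-0.05,"rx":0,"ry":0,"rz":-15},{"gripper":0,"dx":0.18,"dy":0.198,"dz":-0.06,"rx":0,"ry":0,"rz":-18},{"gripper":0,"dx":0.21,"dy":0.231,"dz":-0.07,"rx":0,"ry":0,"rz":-20},{"gripper":0,"dx":0.24,"dy":0.264,"dz":-0.08,"rx":0,"ry":0,"rz":-22},{"gripper":0,"dx":0.28,"dy":0.305,"dz":-0.08,"rx":0,"ry":0,"rz":-22},{"gripper":0,"dx":0.315,"dy":0.342,"dz":-0.08,"rx":0,"ry":0,"rz":-22}]'
python3 - <<'E'
from h import *
print(get_obs()["q"].round(2),get_obs()["eef_pos"])
E
```

```text
t: 2.0
eef_pos: [0.4941, -0.2899, 0.1702]
tool_rot: [0.073, -0.703, 0.073, 0.703]
contact_force: [0.3, -0.3, 0.6]
gripper_width: 1.002
[ 0.46  0.4  -0.05  1.88  0.03  0.86 -1.38] [ 0.49409386 -0.28988512  0.17022307]
```

```bash
python3 -m jog '[{"gripper":0,"dx":0,"dy":0,"dz":-0.02,"rx":0,"ry":0,"rz":0},{"gripper":0,"dx":0,"dy":0,"dz":-0.045,"rx":0,"ry":0,"rz":0},{"gripper":0,"dx":0,"dy":0,"dz":-0.07,"rx":0,"ry":0,"rz":0},{"gripper":0,"dx":0,"dy":0,"dz":-0.07,"rx":0,"ry":0,"rz":0},{"gripper":0,"dx":0,"dy":0,"dz":-0.07,"rx":0,"ry":0,"rz":0}]'
python3 - <<'E'
from h import *
a=[]
for n,u,v in(("top",374,238),("scene",182,276)):
    c=read_camera(n); a.append(cv2.resize(c["pixels"][v-35:v+35,u-35:u+35],(390,390),interpolation=cv2.INTER_CUBIC))
    for p in((.499,-.285,.1),):
        T=np.linalg.inv(c["cam_to_world"]);x=T[:3,:3]@np.array(p)+T[:3,3];x=c["camera_matrix"]@x;print(x[:2]/x[2])
cv2.imwrite("pics/g1.png",np.hstack(a));print(get_obs()["eef_pos"])
E
```

```text
t: 2.5
eef_pos: [0.4931, -0.2913, 0.1006]
tool_rot: [0.073, -0.703, 0.073, 0.704]
contact_force: [-0.7, 0.2, 0.0]
gripper_width: 0.999
[377.29411432 234.46632795]
[177.0727713  260.13483712]
[ 0.49398075 -0.29180587  0.10173718]
```

View pics/g1.png

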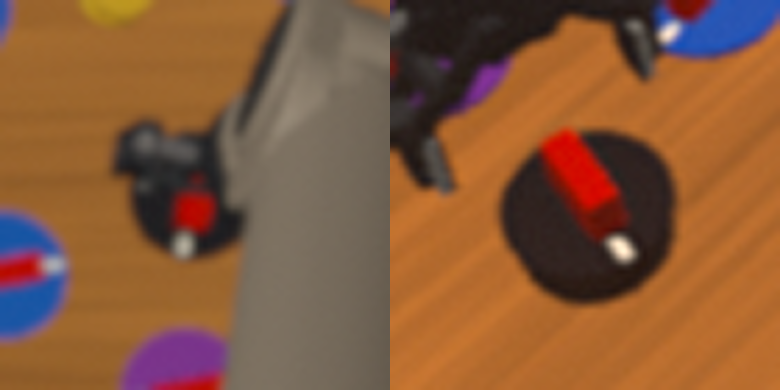

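The scene crop shows the fingers straddling the bar, with their midpoint near crop (537,115). The TCP is about 6 mm short of the target, so I correct that and descend.

```bash
python3 -m jog '[{"gripper":0,"dx":0.005,"dy":0.006,"dz":-0.01,"rx":0,"ry":0,"rz":0},{"gripper":0,"dx":0.005,"dy":0.006,"dz":-0.03,"rx":0,"ry":0,"rz":0},{"gripper":0,"dx":0.005,"dy":0.006,"dz":-0.047,"rx":0,"ry":0,"rz":0},{"gripper":0,"dx":0.005,"dy":0.006,"dz":-0.047,"rx":0,"ry":0,"rz":0},{"gripper":0.5,"dx":0.005,"dy":0.006,"dz":-0.047,"rx":0,"ry":0,"rz":0},{"gripper":0.8,"dx":0.005,"dy":0.006,"dz":-0.047,"rx":0,"ry":0,"rz":0},{"gripper":1,"dx":0.005,"dy":0.006,"dz":-0.047,"rx":0,"ry":0,"rz":0},{"gripper":1,"dx":0.005,"dy":0.006,"dz":-0.047,"rx":0,"ry":0,"rz":0},{"gripper":1,"dx":0.005,"dy":0.006,"dz":-0.047,"rx":0,"ry":0,"rz":0},{"gripper":1,"dx":0.005,"dy":0.006,"dz":-0.047,"rx":0,"ry":0,"rz":0}]' 80
```

```text
t: 3.6
eef_pos: [0.4985, -0.2854, 0.0539]
tool_rot: [-0.073, 0.704, -0.073, -0.703]
contact_force: [-1.4, 0.0, 4.0]
gripper_width: 0.17
```

```bash
python3 -m jog '[{"gripper":1,"dx":0,"dy":0,"dz":0,"rx":0,"ry":0,"rz":0},{"gripper":1,"dx":0,"dy":0,"dz":0.01,"rx":0,"ry":0,"rz":0},{"gripper":1,"dx":0,"dy":0,"dz":0.03,"rx":0,"ry":0,"rz":0},{"gripper":1,"dx":0,"dy":0,"dz":0.05,"rx":0,"ry":0,"rz":0},{"gripper":1,"dx":0,"dy":0,"dz":0.08,"rx":0,"ry":0,"rz":0},{"gripper":1,"dx":0,"dy":0,"dz":0.12,"rx":0,"ry":0,"rz":0},{"gripper":1,"dx":0,"dy":0,"dz":0.13,"rx":0,"ry":0,"rz":0},{"gripper":1,"dx":0,"dy":0,"dz":0.13,"rx":0,"ry":0,"rz":0},{"gripper":1,"dx":0,"dy":0,"dz":0.13,"rx":0,"ry":0,"rz":0}]'
python3 - <<'E'
from h import *
n="scene";c=read_camera(n);v,u=235,165
cv2.imwrite("pics/g2.png",cv2.resize(c["pixels"][v-60:v+60,u-60:u+60],(560,560),interpolation=cv2.INTER_CUBIC))
s=get_obs();print(s["eef_pos"],s["q"].round(2),s["gripper_width"])
E
```

```text
t: 4.5
eef_pos: [0.4974, -0.2849, 0.1825]
tool_rot: [0.073, -0.703, 0.073, 0.704]
contact_force: [0.2, 0.8, -0.6]
gripper_width: 0.167
[ 0.49707982 -0.28475264  0.18183157] [ 0.45  0.39 -0.05  1.87  0.03  0.89 -1.39] 0.1698474884266833
```

View pics/g2.png

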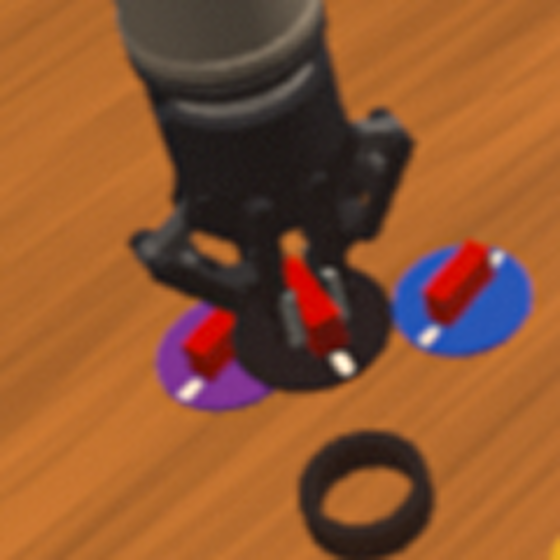

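The cap (disc at crop 310,325) is lifted clear of the empty ring (365,495). I carry it to above the hub and turn it about +97.5°.

```bash
python3 -m jog '[{"gripper":1,"dx":0.002,"dy":0.02,"dz":0.005,"rx":0,"ry":0,"rz":5},{"gripper":1,"dx":0.005,"dy":0.05,"dz":0.01,"rx":0,"ry":0,"rz":12},{"gripper":1,"dx":0.009,"dy":0.09,"dz":0.01,"rx":0,"ry":0,"rz":20},{"gripper":1,"dx":0.013,"dy":0.13,"dz":0.01,"rx":0,"ry":0,"rz":28},{"gripper":1,"dx":0.017,"dy":0.17,"dz":0.01,"rx":0,"ry":0,"rz":36},{"gripper":1,"dx":0.021,"dy":0.21,"dz":0.01,"rx":0,"ry":0,"rz":44},{"gripper":1,"dx":0.025,"dy":0.25,"dz":0.01,"rx":0,"ry":0,"rz":52},{"gripper":1,"dx":0.028,"dy":0.29,"dz":0.01,"rx":0,"ry":0,"rz":60},{"gripper":1,"dx":0.03,"dy":0.33,"dz":0.01,"rx":0,"ry":0,"rz":68},{"gripper":1,"dx":0.033,"dy":0.36,"dz":0.01,"rx":0,"ry":0,"rz":75}]'
python3 -m jog '[{"gripper":1,"dx":0.002,"dy":0.03,"dz":0,"rx":0,"ry":0,"rz":8},{"gripper":1,"dx":0.005,"dy":0.05,"dz":0,"rx":0,"ry":0,"rz":15},{"gripper":1,"dx":0.005,"dy":0.058,"dz":0,"rx":0,"ry":0,"rz":20},{"gripper":1,"dx":0.005,"dy":0.058,"dz":0,"rx":0,"ry":0,"rz":22.5},{"gripper":1,"dx":0.005,"dy":0.058,"dz":0,"rx":0,"ry":0,"rz":22.5},{"gripper":1,"dx":0.005,"dy":0.058,"dz":0,"rx":0,"ry":0,"rz":22.5}]'
cat > m.py <<'E'
from h import *
from scipy.spatial.transform import Rotation as R
import sys
s=get_obs();e=s["eef_pos"];M=R.from_quat(np.roll(s["tool_rot"],-1)).as_matrix();ya=np.degrees(np.arctan2(M[1,1],M[0,1]))
print("tcp",e.round(4),"jaw",ya.round(1),"capx",((ya+90)%180).round(1),"q",s["q"].round(2),"gw",s["gripper_width"].round(3),"F",s["contact_force"].round(1),"down",M[:,0].round(3))
a=[]
for n in("top","scene"):
    c=read_camera(n);K=c["camera_matrix"];T=np.linalg.inv(c["cam_to_world"])
    def px(p):
        x=K@(T[:3,:3]@np.array(p)+T[:3,3]);return x[:2]/x[2]
    zc=e[2]-.053
    print(n,"pred capdisc centre px",px([e[0],e[1],zc+.03]).round(1))
    P=cloud(c);b=c["pixels"];h=cv2.cvtColor(b,cv2.COLOR_BGR2HSV).astype(int)
    r=np.hypot(P[...,0]-e[0],P[...,1]-e[1])
    wm=(r<.045)&(abs(P[...,2]-zc-.03)<.012)&(h[...,1]<110)&(h[...,2]>110)
    nl,lab,st,ce=cv2.connectedComponentsWithStats(wm.astype(np.uint8))
    for i in range(1,nl):
        if st[i,4]>3:print("  white",st[i,4],ce[i].round(1),w(c,*ce[i],zc+.03).round(4))
    rm=(r<.04)&(abs(P[...,2]-zc-.043)<.025)&((h[...,0]<8)|(h[...,0]>172))&(h[...,1]>150)&(h[...,2]>80)
    if rm.sum():
        q=np.array([w(c,u,v,zc+.056)[:2] for v,u in np.argwhere(rm)]);print("  red",rm.sum(),q.min(0).round(4),q.max(0).round(4))
    dk=(r<.055)&(abs(P[...,2]-zc-.03)<.004)
    q=P[dk];print("  disc",len(q),((q.min(0)+q.max(0))/2).round(4) if len(q) else 0, np.ptp(q,axis=0).round(3) if len(q) else 0,q[:,2].mean().round(4) if len(q) else 0)
    u,v=px([.535,.1335,.1]).astype(int)
    a.append(cv2.resize(b[v-42:v+42,u-42:u+42],(390,390),interpolation=cv2.INTER_CUBIC));print("  crop origin",u-42,v-42,"scale",390/84)
cv2.imwrite(sys.argv[1],np.hstack(a))
E
python3 m.py pics/h1.png
```

```text
t: 5.55
eef_pos: [0.5297, 0.0776, 0.1917]
tool_rot: [-0.372, -0.6, -0.374, 0.602]
contact_force: [-0.1, 0.1, -1.5]
gripper_width: 0.171
t: 6.15
eef_pos: [0.5354, 0.1323, 0.192]
tool_rot: [-0.48, -0.518, -0.481, 0.52]
contact_force: [1.4, -0.3, -0.4]
gripper_width: 0.166Traceback (most recent call last):
  File "m.py", line 5, in <module>
    print("tcp",e.round(4),"jaw",ya.round(1),"capx",((ya+90)%180).round(1),"q",s["q"].round(2),"gw",s["gripper_width"].round(3),"F",s["contact_force"].round(1),"down",M[:,0].round(3))
                                                                                                    ^^^^^^^^^^^^^^^^^^^^^^^^
AttributeError: 'float' object has no attribute 'round'
```

```bash
sed -i 's/s\["gripper_width"\].round(3)/round(s["gripper_width"],3)/' m.py; python3 m.py pics/h1.png
```

```text
tcp [0.5354 0.1323 0.192 ] jaw -4.4 capx 85.6 q [ 0.08  0.39 -0.54  1.88  0.25  0.94 -0.66] gw 0.166 F [ 1.4 -0.3 -0.4] down [-0.002 -0.    -1.   ]
top pred capdisc centre px [242.9 220.8]
  disc 0 0 0 0
  crop origin 202 182 scale 4.642857142857143
scene pred capdisc centre px [305.2 150.9]
  white 4 [316.5 147.5] [0.5497 0.1615 0.169 ]
  white 10 [317.9 155.5] [0.5714 0.1394 0.169 ]
  white 16 [296.1 157.7] [0.5341 0.097  0.169 ]
  red 93 [0.528  0.0856] [0.5593 0.1332]
  disc 286 [0.5375 0.1267 0.1691] [0.074 0.075 0.008] 0.1681
  crop origin 262 127 scale 4.642857142857143
```

View pics/h1.png

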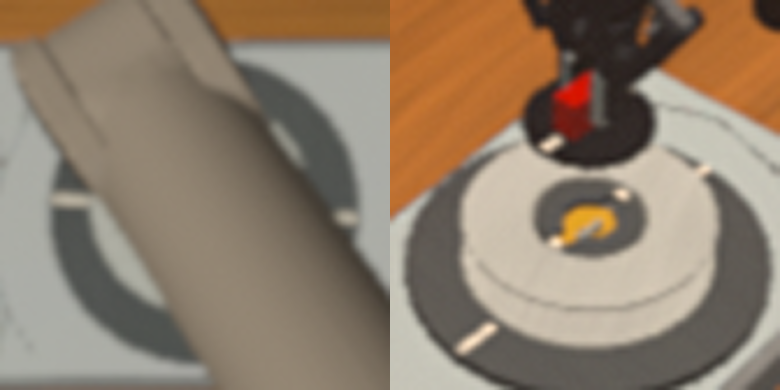

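The scene crop shows the cap (disc at crop 590,120) above the hub. The notch marks are at crop (557,242) and (622,194), and the bar is roughly in line with them. I refine the cap-to-hub offset using this one camera.

```bash
cat > f.py <<'E'
from h import *
c=read_camera("scene");P=cloud(c);b=c["pixels"];g=cv2.cvtColor(b,cv2.COLOR_BGR2GRAY).astype(float)
V,U=np.mgrid[:420,:560];s=get_obs();e=s["eef_pos"];zd=e[2]-.0539+.03
r=np.hypot(P[...,0]-e[0],P[...,1]-e[1]);dk=(r<.055)&(abs(P[...,2]-zd)<.006)
k,_=cv2.findContours(dk.astype(np.uint8),0,cv2.CHAIN_APPROX_NONE);k=max(k,key=len)
q=np.float32([w(c,*p,zd)[:2]*1000 for p in k[:,0]]);print("tcp",e.round(4),"disc",np.median(P[dk][:,2]).round(4),cv2.minEnclosingCircle(q))
def blob(u,v,z,rad=5):
    m=np.hypot(U-u,V-v)<rad;wt=m*np.clip(g-np.percentile(g[m],70),0,None);x=(wt*U).sum()/wt.sum(),(wt*V).sum()/wt.sum();return np.round(x,2),w(c,*x,z).round(4)
for u,v,z in((296.1,157.7,zd),(298,179,.086),(312.1,169,.086),(280.7,199.7,.055),(329.8,163.7,.055)):print(blob(u,v,z,4))
# hub: gold/dark centre circle (bore ring) from spool bore
y=(np.hypot(P[...,0]-.5365,P[...,1]-.134)<.036)&(P[...,2]<.096)
hv=cv2.cvtColor(b,cv2.COLOR_BGR2HSV)
d=((y)&(hv[...,2]<120)).astype(np.uint8)
k,_=cv2.findContours(d,0,cv2.CHAIN_APPROX_NONE);k=max(k,key=len)
q=np.float32([w(c,*p,.086)[:2]*1000 for p in cv2.convexHull(k)[:,0]]);print("hub",len(q),cv2.minEnclosingCircle(q),cv2.fitEllipse(q))
E
python3 f.py
```

```text
tcp [0.5359 0.1323 0.1929] disc 0.1682 ((538.82177734375, 126.58768463134766), 38.813777923583984)
(array([295.58, 158.46]), array([0.5349, 0.094 , 0.169 ]))
(array([297.19, 179.45]), array([0.534 , 0.1039, 0.086 ]))
(array([312.61, 167.56]), array([0.537, 0.167, 0.086]))
(array([280.39, 199.11]), array([0.5275, 0.042 , 0.055 ]))
(array([329.04, 163.15]), array([0.5423, 0.2385, 0.055 ]))
hub 16 ((534.67822265625, 134.4849853515625), 31.873310089111328) ((534.3056030273438, 134.87399291992188), (61.255916595458984, 63.45590591430664), 148.01214599609375)
```

```bash
python3 -m jog '[{"gripper":1,"dx":-0.0025,"dy":0.008,"dz":-0.01,"rx":0,"ry":0,"rz":0},{"gripper":1,"dx":-0.0025,"dy":0.008,"dz":-0.03,"rx":0,"ry":0,"rz":0},{"gripper":1,"dx":-0.0025,"dy":0.008,"dz":-0.043,"rx":0,"ry":0,"rz":0},{"gripper":1,"dx":-0.0025,"dy":0.008,"dz":-0.043,"rx":0,"ry":0,"rz":0},{"gripper":1,"dx":-0.0025,"dy":0.008,"dz":-0.043,"rx":0,"ry":0,"rz":0}]'
python3 f.py
python3 - <<'E'
from h import *
c=read_camera("scene");u,v=305,170
cv2.imwrite("pics/h2.png",cv2.resize(c["pixels"][v-35:v+35,u-45:u+45],(720,560),interpolation=cv2.INTER_CUBIC))
E
```

```text
t: 6.8
eef_pos: [0.5334, 0.1409, 0.1501]
tool_rot: [-0.481, -0.518, -0.481, 0.519]
contact_force: [0.9, 0.2, -1.1]
gripper_width: 0.165
tcp [0.5339 0.141  0.1507] disc 0.1256 ((536.0990600585938, 135.3861541748047), 38.72666549682617)
(array([294.66, 155.27]), array([0.4959, 0.1385, 0.1268]))
(array([297.14, 179.54]), array([0.5341, 0.1036, 0.086 ]))
(array([313.77, 171.07]), array([0.548 , 0.1581, 0.086 ]))
(array([280.38, 199.12]), array([0.5275, 0.0419, 0.055 ]))
(array([329.04, 163.09]), array([0.5421, 0.2388, 0.055 ]))
hub 10 ((547.9103393554688, 133.2380828857422), 27.38326644897461) ((550.4253540039062, 131.8304443359375), (27.735401153564453, 53.84430694580078), 170.11634826660156)
```

View pics/h2.png

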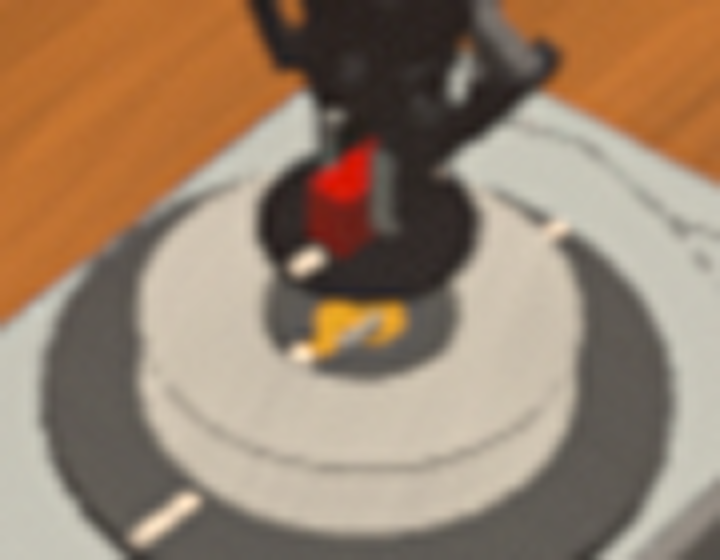

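Disc centre and hub centre now agree to about 1.5 mm, with a matching angle (crop: dash 307,262; notch mark 300,352). I descend gently and watch the force.

```bash
python3 -m jog '[{"gripper":1,"dx":0,"dy":-0.001,"dz":-0.006,"rx":0,"ry":0,"rz":0},{"gripper":1,"dx":0,"dy":-0.001,"dz":-0.012,"rx":0,"ry":0,"rz":0},{"gripper":1,"dx":0,"dy":-0.001,"dz":-0.016,"rx":0,"ry":0,"rz":0},{"gripper":1,"dx":0,"dy":-0.001,"dz":-0.0185,"rx":0,"ry":0,"rz":0},{"gripper":1,"dx":0,"dy":-0.001,"dz":-0.0185,"rx":0,"ry":0,"rz":0}]'
python3 -m jog '[{"gripper":1,"dx":0,"dy":0,"dz":-0.0015,"rx":0,"ry":0,"rz":0},{"gripper":1,"dx":0,"dy":0,"dz":-0.003,"rx":0,"ry":0,"rz":0},{"gripper":1,"dx":0,"dy":0,"dz":-0.003,"rx":0,"ry":0,"rz":0}]'
python3 f.py|head -1
```

```text
t: 7.4
eef_pos: [0.5333, 0.1397, 0.1313]
tool_rot: [-0.481, -0.518, -0.481, 0.519]
contact_force: [-0.4, -0.5, -1.3]
gripper_width: 0.167
t: 7.7
eef_pos: [0.5335, 0.1398, 0.1287]
tool_rot: [-0.481, -0.519, -0.481, 0.519]
contact_force: [-0.2, 0.8, -1.2]
gripper_width: 0.164
tcp [0.5336 0.1398 0.1288] disc 0.1041 ((535.5767822265625, 133.8738250732422), 38.63200759887695)
```

No contact force, although the TCP is below where the pins would meet the lip, so they are in the notches. I keep pushing.

```bash
python3 -m jog '[{"gripper":1,"dx":0,"dy":0,"dz":-0.0015,"rx":0,"ry":0,"rz":0},{"gripper":1,"dx":0,"dy":0,"dz":-0.003,"rx":0,"ry":0,"rz":0},{"gripper":1,"dx":0,"dy":0,"dz":-0.004,"rx":0,"ry":0,"rz":0},{"gripper":1,"dx":0,"dy":0,"dz":-0.004,"rx":0,"ry":0,"rz":0}]' 120
python3 -m jog '[{"gripper":1,"dx":0,"dy":0,"dz":-0.0015,"rx":0,"ry":0,"rz":0},{"gripper":1,"dx":0,"dy":0,"dz":-0.003,"rx":0,"ry":0,"rz":0},{"gripper":1,"dx":0,"dy":0,"dz":-0.004,"rx":0,"ry":0,"rz":0},{"gripper":1,"dx":0,"dy":0,"dz":-0.004,"rx":0,"ry":0,"rz":0}]'
python3 f.py|head -1;python3 -c "
from h import *;s=get_obs();print(s['contact_force'],s['torque'],s['eef_pos'])"
```

```text
t: 8.15
eef_pos: [0.5338, 0.1399, 0.125]
tool_rot: [0.481, 0.519, 0.481, -0.518]
contact_force: [-1.4, -0.2, 4.1]
gripper_width: 0.157
t: 8.55
eef_pos: [0.5338, 0.1399, 0.1209]
tool_rot: [0.481, 0.519, 0.481, -0.518]
contact_force: [-0.4, -0.6, 6.3]
gripper_width: 0.158
tcp [0.5338 0.1398 0.121 ] disc 0.096 ((536.4290161132812, 135.52903747558594), 39.84379577636719)
[-0.40254444 -0.73753369  5.8365866 ] [-0.12049646  0.24448113  0.01690111] [0.53383204 0.13984463 0.12102577]
```

```bash
python3 -m jog '[{"gripper":1,"dx":0,"dy":0,"dz":-0.001,"rx":0,"ry":0,"rz":0},{"gripper":1,"dx":0,"dy":0,"dz":-0.002,"rx":0,"ry":0,"rz":0},{"gripper":1,"dx":0,"dy":0,"dz":-0.002,"rx":0,"ry":0,"rz":0}]'
python3 -m jog '[{"gripper":1,"dx":0,"dy":0,"dz":-0.001,"rx":0,"ry":0,"rz":0},{"gripper":1,"dx":0,"dy":0,"dz":-0.001,"rx":0,"ry":0,"rz":0}]'
python3 -m jog '[{"gripper":1,"dx":0,"dy":0,"dz":-0.0007,"rx":0,"ry":0,"rz":0},{"gripper":1,"dx":0,"dy":0,"dz":-0.0007,"rx":0,"ry":0,"rz":0}]'
```

```text
t: 8.9
eef_pos: [0.5338, 0.1399, 0.1191]
tool_rot: [0.481, 0.519, 0.481, -0.518]
contact_force: [-2.0, -0.4, 7.0]
gripper_width: 0.154
t: 9.1
eef_pos: [0.5338, 0.1399, 0.1182]
tool_rot: [0.481, 0.519, 0.481, -0.518]
contact_force: [-1.5, -0.3, 7.4]
gripper_width: 0.157
t: 9.3
eef_pos: [0.5338, 0.14, 0.1179]
tool_rot: [0.481, 0.519, 0.481, -0.518]
contact_force: [-2.5, -0.5, 10.3]
gripper_width: 0.156
```

```bash
python3 -m jog '[{"gripper":1,"dx":0,"dy":0,"dz":-0.0007,"rx":0,"ry":0,"rz":0},{"gripper":1,"dx":0,"dy":0,"dz":-0.0007,"rx":0,"ry":0,"rz":0}]'
python3 -m jog '[{"gripper":1,"dx":0,"dy":0,"dz":-0.0007,"rx":0,"ry":0,"rz":0},{"gripper":1,"dx":0,"dy":0,"dz":-0.0007,"rx":0,"ry":0,"rz":0}]'
```

```text
t: 9.5
eef_pos: [0.5339, 0.14, 0.1178]
tool_rot: [0.481, 0.519, 0.48, -0.518]
contact_force: [-3.8, -0.5, 16.0]
gripper_width: 0.16
t: 9.7
eef_pos: [0.534, 0.1401, 0.1177]
tool_rot: [0.481, 0.519, 0.48, -0.518]
contact_force: [-4.9, -1.8, 21.3]
gripper_width: 0.16
```

The force rises steeply while the TCP holds still, so the cap is fully down at 0.1177, where 0.118 is expected. I now turn clockwise about the cap's axis, which lies about 4–5 mm from the TCP along the bar, in stages with force checks.

```bash
python3 -m jog '[{"gripper":1,"dx":0.0003,"dy":0,"dz":0,"rx":0,"ry":0,"rz":-4},{"gripper":1,"dx":0.0006,"dy":-0.0001,"dz":0,"rx":0,"ry":0,"rz":-8},{"gripper":1,"dx":0.0009,"dy":-0.0002,"dz":0,"rx":0,"ry":0,"rz":-12},{"gripper":1,"dx":0.0012,"dy":-0.0003,"dz":0,"rx":0,"ry":0,"rz":-16},{"gripper":1,"dx":0.0015,"dy":-0.0004,"dz":0,"rx":0,"ry":0,"rz":-20},{"gripper":1,"dx":0.0015,"dy":-0.0004,"dz":0,"rx":0,"ry":0,"rz":-20}]'
python3 m.py pics/r1.png | grep -v crop
```

```text
t: 10.3
eef_pos: [0.5355, 0.1399, 0.1177]
tool_rot: [0.383, 0.595, 0.383, -0.594]
contact_force: [-6.2, -1.3, 20.4]
gripper_width: 0.159
tcp [0.5355 0.1399 0.1177] jaw -24.4 capx 65.6 q [-0.04  0.48 -0.42  1.94  0.27  0.78 -1.04] gw 0.159 F [-6.2 -1.3 20.4] down [ 0.001 -0.    -1.   ]
top pred capdisc centre px [242.7 224.3]
  disc 0 0 0 0
scene pred capdisc centre px [306.1 170.2]
  white 184 [307.2 174.6] [0.5482 0.1286 0.0947]
  red 71 [0.5209 0.0951] [0.5556 0.1425]
  disc 267 [0.5348 0.1355 0.0946] [0.102 0.081 0.008] 0.0933
```

```bash
python3 -m jog '[{"gripper":1,"dx":0.0004,"dy":-0.0002,"dz":0,"rx":0,"ry":0,"rz":-5},{"gripper":1,"dx":0.0007,"dy":-0.0004,"dz":0,"rx":0,"ry":0,"rz":-10},{"gripper":1,"dx":0.001,"dy":-0.0006,"dz":0,"rx":0,"ry":0,"rz":-15},{"gripper":1,"dx":0.0013,"dy":-0.0009,"dz":0,"rx":0,"ry":0,"rz":-20},{"gripper":1,"dx":0.0013,"dy":-0.0009,"dz":0,"rx":0,"ry":0,"rz":-20}]'
python3 -m jog '[{"gripper":1,"dx":0.0003,"dy":-0.0003,"dz":0,"rx":0,"ry":0,"rz":-5},{"gripper":1,"dx":0.0005,"dy":-0.0006,"dz":0,"rx":0,"ry":0,"rz":-10},{"gripper":1,"dx":0.0007,"dy":-0.0009,"dz":0,"rx":0,"ry":0,"rz":-15},{"gripper":1,"dx":0.0009,"dy":-0.0013,"dz":0,"rx":0,"ry":0,"rz":-20},{"gripper":1,"dx":0.0009,"dy":-0.0013,"dz":0,"rx":0,"ry":0,"rz":-20}]'
python3 -c "
from h import *;s=get_obs();print(s['contact_force'],s['torque'],s['q'].round(2))"
```

```text
t: 10.9
eef_pos: [0.5368, 0.1391, 0.1177]
tool_rot: [0.274, 0.652, 0.274, -0.652]
contact_force: [-6.4, -1.1, 20.4]
gripper_width: 0.156
t: 11.4
eef_pos: [0.5378, 0.138, 0.1177]
tool_rot: [0.156, 0.69, 0.156, -0.689]
contact_force: [-4.9, -0.2, 20.0]
gripper_width: 0.157
[-4.90862165 -0.21103245 20.04782254] [-0.2709799   1.45471697  0.04249088] [-0.16  0.46 -0.25  1.94  0.16  0.76 -1.64]
```

```bash
python3 -m jog '[{"gripper":1,"dx":0.0002,"dy":-0.0004,"dz":0,"rx":0,"ry":0,"rz":-5},{"gripper":1,"dx":0.0003,"dy":-0.0008,"dz":0,"rx":0,"ry":0,"rz":-10},{"gripper":1,"dx":0.0003,"dy":-0.0012,"dz":0,"rx":0,"ry":0,"rz":-15},{"gripper":1,"dx":0.0004,"dy":-0.0016,"dz":0,"rx":0,"ry":0,"rz":-20},{"gripper":1,"dx":0.0004,"dy":-0.0016,"dz":0,"rx":0,"ry":0,"rz":-20}]'
cat > o.py <<'E'
from h import *
from scipy.spatial.transform import Rotation as R
s=get_obs();M=R.from_quat(np.roll(s["tool_rot"],-1)).as_matrix();a=np.degrees(np.arctan2(M[1,1],M[0,1]))
print("capx",(a+90).round(2),"F",s['contact_force'].round(1),"T",s['torque'].round(3),s["eef_pos"].round(4))
E
python3 o.py
python3 -m jog '[{"gripper":1,"dx":0,"dy":-0.0002,"dz":0,"rx":0,"ry":0,"rz":-3},{"gripper":1,"dx":0,"dy":-0.0002,"dz":0,"rx":0,"ry":0,"rz":-3}]'>/dev/null; python3 o.py
python3 -m jog '[{"gripper":1,"dx":0,"dy":-0.0002,"dz":0,"rx":0,"ry":0,"rz":-2},{"gripper":1,"dx":0,"dy":-0.0002,"dz":0,"rx":0,"ry":0,"rz":-2}]'>/dev/null; python3 o.py
python3 -m jog '[{"gripper":1,"dx":0,"dy":-0.0002,"dz":0,"rx":0,"ry":0,"rz":-2},{"gripper":1,"dx":0,"dy":-0.0002,"dz":0,"rx":0,"ry":0,"rz":-2}]'>/dev/null; python3 o.py
```

```text
t: 11.9
eef_pos: [0.539, 0.1365, 0.1177]
tool_rot: [0.034, 0.707, 0.035, -0.705]
contact_force: [-4.7, 0.0, 16.8]
gripper_width: 0.157
capx 5.55 F [-4.7  0.  16.8] T [-0.067  0.853  0.067] [0.539  0.1365 0.1177]
capx 2.61 F [-3.4 -1.  17.7] T [-0.082  0.902  0.08 ] [0.539  0.1362 0.1177]
capx 0.64 F [-2.8 -0.7 17.1] T [-0.059  0.869  0.073] [0.539  0.136  0.1178]
capx -1.36 F [-3.  -1.  18.4] T [-0.161  0.811  0.097] [0.539  0.1358 0.1177]
```

```bash
for i in 1 2 3; do python3 -m jog '[{"gripper":1,"dx":0,"dy":-0.0002,"dz":0,"rx":0,"ry":0,"rz":-2},{"gripper":1,"dx":0,"dy":-0.0002,"dz":0,"rx":0,"ry":0,"rz":-2}]'>/dev/null; python3 o.py; done
```

```text
capx -3.36 F [-3.  -0.7 17.6] T [-0.177  0.796  0.071] [0.5391 0.1355 0.1177]
capx -5.35 F [-2.1  0.3 18.6] T [-0.213  0.798  0.142] [0.5391 0.1353 0.1178]
capx -7.34 F [-2.4 -1.3 18.1] T [-0.217  0.764  0.262] [0.5391 0.1351 0.1178]
```

```bash
python3 -m jog '[{"gripper":1,"dx":0,"dy":-0.0001,"dz":0,"rx":0,"ry":0,"rz":-1.5},{"gripper":1,"dx":0,"dy":-0.0001,"dz":0,"rx":0,"ry":0,"rz":-1.5},{"gripper":1,"dx":0,"dy":-0.0001,"dz":0,"rx":0,"ry":0,"rz":-1.5},{"gripper":1,"dx":0,"dy":-0.0001,"dz":0,"rx":0,"ry":0,"rz":-1.5},{"gripper":1,"dx":0,"dy":-0.0001,"dz":0,"rx":0,"ry":0,"rz":-1.5}]'; python3 o.py; python3 m.py pics/x.png|grep -A6 scene;  python3 - <<'E'
from h import *
c=read_camera("scene");u,v=305,175
cv2.imwrite("pics/r2.png",cv2.resize(c["pixels"][v-40:v+40,u-50:u+50],(750,600),interpolation=cv2.INTER_CUBIC))
E
```

```text
t: 13.6
eef_pos: [0.5391, 0.135, 0.1177]
tool_rot: [-0.055, 0.706, -0.054, -0.704]
contact_force: [-3.1, -0.6, 17.8]
gripper_width: 0.16
capx -8.78 F [-3.1 -0.6 17.8] T [-0.235  0.824  0.293] [0.5391 0.135  0.1177]
scene pred capdisc centre px [306.  171.8]
  white 196 [308.  177.3] [0.5563 0.1218 0.0947]
  red 65 [0.5347 0.1027] [0.5727 0.1417]
  disc 268 [0.5425 0.1376 0.0947] [0.095 0.096 0.008] 0.0934
  crop origin 262 127 scale 4.642857142857143
```

View pics/r2.png

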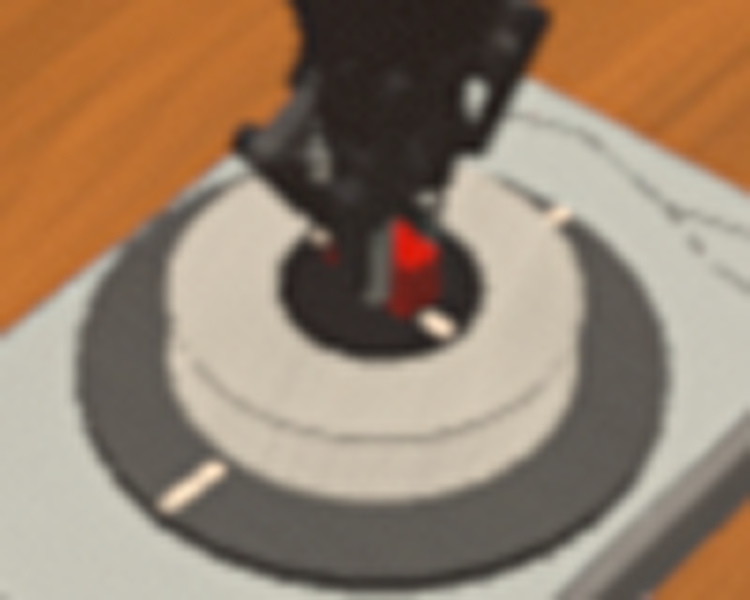

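The cap sits flush in the spool, with dashes at crop (437,325) and (318,237). I work out the dash angle and check that the pose holds.

```bash
python3 -m jog '[{"gripper":1,"dx":0,"dy":0,"dz":0,"rx":0,"ry":0,"rz":0},{"gripper":1,"dx":0,"dy":0,"dz":0,"rx":0,"ry":0,"rz":0},{"gripper":1,"dx":0,"dy":0,"dz":0,"rx":0,"ry":0,"rz":0},{"gripper":1,"dx":0,"dy":0,"dz":0,"rx":0,"ry":0,"rz":0},{"gripper":1,"dx":0,"dy":0,"dz":0,"rx":0,"ry":0,"rz":0}]'; python3 o.py
python3 - <<'E'
from h import *
c=read_camera("scene")
a=w(c,313.3,178.3,.094);b=w(c,297.4,166.6,.094);d=a-b;print(a,b,np.linalg.norm(d),(a+b)/2,np.degrees(np.arctan2(d[1],d[0])))
E
```

```text
t: 14.25
eef_pos: [0.539, 0.135, 0.1177]
tool_rot: [-0.055, 0.706, -0.054, -0.704]
contact_force: [-4.0, -1.0, 19.0]
gripper_width: 0.154
capx -8.78 F [-4. -1. 19.] T [-0.173  0.853  0.28 ] [0.539  0.135  0.1177]
[0.56897709 0.12864991 0.094     ] [0.50796093 0.13634281 0.094     ] 0.06149920753067443 [0.53846901 0.13249636 0.094     ] -7.185919657302648
```

```bash
python3 -c "
from station import hand_in;print(hand_in())"
```

```text
the job is handed in; nothing more can be done
None
```

I handed the job in with the cap seated in the hub, pressed fully down, turned to its stop and still gripped at 120 N. The clock stood at about 14 s of the 45 s.

I chose the black-disc cap with the red bar, not the blue or purple ones, and lifted it straight out of the ring. I set it into the hub with its pins in the notches, pushed it down, then turned it clockwise while pushing.

**Last checks**
- **Down:** The tool stood at a height of 0.1177 m, where about 0.118 m is expected for fully down. At the bottom the force rose steeply with almost no further movement, and it held at about 19 N.
- **Turned:** The jaws had turned about 94°. The dashes in the camera picture put the cap at about 93°. Resistance to turning rose to about 0.28 N m, well over the 0.083 N m return spring, and the pose did not move over 0.5 s of holding.

**What disagreed or was not checked**
- **Turn angle:** The turn came out a few degrees over the roughly 86° stated. I take this as slack in the grip and in my angle measurements.
- **Cap offset:** My estimates of how far the cap sat off-centre in the jaws ranged from about 2 to 6 mm. I used 4.5 mm for the turn, and the sideways force stayed around 6 N or less.
- **Other things on the table:** In the last picture the spool looked in place. I did not re-measure the other things on the table at the end.

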